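# Check that the flat-tipped gauge plunger moves freely

### The arm

A 6-joint arm with a two-finger parallel gripper is mounted at the origin on a cart in front of the work surface, level with it; the furniture and walls round the work are solid. World frame = base frame: x ahead of the robot, y to its left, z up, the work surface at z = 0. Lengths are in mm, angles in rad, forces in N, time in s.
With the tool pointing down it reaches from about 400 to 925 mm from the base axis. Payload 12.5 kg.
Tool frame: the origin (TCP) lies at the very end of the fingers, on their centre line; the grasp point (between the pads) lies 19 mm behind it; z points along the fingers, y is the line along which they close (so a half turn about z gives the same grasp; the last joint's range is limited). The gripper opens to 95 mm and grips with 3 to 60 N. Pads are 20 mm wide; open, the fingers measure 119 mm over their backs; the gripper's body (75 mm by 180 mm) begins 59 mm behind the grasp point.
Start: joints at [1.133, 0.491, 1.559, -0, 1.092, -0.106], TCP at [203.575, 590.935, 214.661] pointing down, gripper open.
Joint ranges: [-3.1, 3.1], [-0.84, 2.19], [0.05, 2.79], [-1.13, 4.28], [0.06, 2.93], [-2.69, 2.69]. Speed limits (rad/s): [2.22, 2.22, 2.79, 3.14, 3.14, 3.14].

### API

Orientations are given as [roll, pitch, yaw] about the fixed x, y, z axes, in that order (R = Rz(yaw) Ry(pitch) Rx(roll)).
In Python, from cell import env, cam gives the robot as it stands (env), with the cameras (cam).
- The arm moves only by the shell command python3 steer.py 'ROWS'. ROWS is a JSON list of rows, 1 to 5 of them, each of 5 numbers: dx, dy, dz in normalised numbers (1 is 250 mm), then a turn about the tool's z in fractions of the full range, 1 being 45 degrees, then the opening from 0.0 (shut) to 1.0 (fully open); each row is the pose to reach, as a shift and turn from the pose commanded when the command began, along the tool's axes at that moment; what a row does not reach only later rows make up. A row lasts 1/12 s, in which the tool goes at most 41.7 mm and 0.125 rad, less where a joint would pass 70% of its speed; a pose out of reach is approached as far as the arm can. The fingers move at their own pace and stop on an object; the grip force is fixed at half the most. Time passes only in rows, so rows that do not move let the fingers close. It prints the time, the measured TCP pose, the force, the opening and the grip force at its end. Shift and turn numbers lie between -1 and 1, and a call with a number outside is refused. Input that does not fit is refused with a message, and nothing moves.
- env.state(): the state, without advancing time (a new reading comes with each control period).
- cam.read_camera(name): name is "side" or "top" or "wrist"; returns (picture, depth): 384x512x3 uint8, red, green, blue; 384x512 float32, mm along the optical axis (not along the pixel's ray), 0 where there is no reading.
- cam.camera_info(name): a dict with "vertical_fov" (degrees; the focal length in pixels is half the picture's height over the tangent of half this angle, whatever the lens; pixels are square), "cx", "cy" (the principal point, pixels), "origin" and "attitude" of the camera in the world. Camera axes: x right, y down, z forward; pixel columns grow to the right and rows downward; lengths in mm; the calibration is good to about 2 mm. The wrist camera is an equidistant fisheye: a pixel r from the principal point sees the ray r / f radians off the axis. A picture is of the moment at which its call begins: read the wrist's pose just before it. camera_info takes no time and is no camera call; for the wrist camera it gives the pose at the moment of the call.
- env.job_done(): hands the job in; it is judged then, once.
The state is a dict: "t": time; "joints": joint angles; "qvel": joint speeds; "tau": joint torques, N m; "eef_pos": TCP position; "tcp_rot": TCP orientation; "ft_force": force on the tool from outside, world axes, zero at the start; "moment": the same for the moment, N m; "opening": opening from 0.0 (shut) to 1.0 (fully open); "grip_force": force on a finger pad.
Only numpy, scipy, OpenCV 4.12 (cv2) and the standard library are available. Lean on these libraries where they do the work, as an engineer would, in place of code of your own. Each camera call takes 0.05 s, during which the arm holds its last target. There are 200 camera calls.

### The job

Check that the gauge plunger with the wide flat disc tip moves freely: with the fingertips, gently press its tip straight down from above through more than half of its 12 mm travel, keep it down for about two seconds, then let it spring fully back up and withdraw. Do not grip it, do not touch the ball-tipped or the pointed plunger stations, and leave the bushing, ring gauge, V block and micrometer where they are.

Things in the scene. Friction and masses are not known exactly. Their poses are not given: they have to be found in the camera images.
- plate: Aluminium base plate of the gauging fixture, 150 (x) x 260 (y) x 14 mm, fixed to the bench; origin at the centre of its underside. The three gauge stations stand in a row 80 mm apart along its y axis, 25 mm from its centre line on the far (+x) side, in an order that varies.
- flat_station: Fixed gauge station, upright spring-loaded plunger with a steel tip: wide flat disc, 26 mm in diameter and 6 mm thick, on a thin stem. Square foot 46 mm, barrel 24 to 28 mm thick and 57 mm high with the foot; top of the tip 83 mm above the plate, 97 mm above the bench. Origin: centre of the foot's underside, on the plate's top. This is the one to press.
- flat_top (a point): Top centre of the flat tip; it goes down and up with the plunger. z axis up.
- flat_plunger (a joint): Travel of this plunger straight down, in m: 0 = fully up, 0.012 = at its stop. A return spring pushes it up with about 2 N at the top of its travel and 6 N at the stop; it rises fully by itself when released.
- ball_station: Fixed gauge station, upright spring-loaded plunger with a steel tip: ball, 16 mm in diameter. Square foot 46 mm, barrel 24 to 28 mm thick and 57 mm high with the foot; top of the tip 83 mm above the plate, 97 mm above the bench. Origin: centre of the foot's underside, on the plate's top. To be left untouched.
- ball_top (a point): Top centre of the ball tip; it goes down and up with the plunger. z axis up.
- ball_plunger (a joint): Travel of this plunger straight down, in m: 0 = fully up, 0.012 = at its stop. A return spring pushes it up with about 2 N at the top of its travel and 6 N at the stop; it rises fully by itself when released.
- point_station: Fixed gauge station, upright spring-loaded plunger with a steel tip: blunt-ended cone, 12 mm across its foot and 3 mm at the tip. Square foot 46 mm, barrel 24 to 28 mm thick and 57 mm high with the foot; top of the tip 83 mm above the plate, 97 mm above the bench. Origin: centre of the foot's underside, on the plate's top. To be left untouched.
- point_top (a point): Top centre of the point tip; it goes down and up with the plunger. z axis up.
- point_plunger (a joint): Travel of this plunger straight down, in m: 0 = fully up, 0.012 = at its stop. A return spring pushes it up with about 2 N at the top of its travel and 6 N at the stop; it rises fully by itself when released.
- bushing: Loose turned steel bushing with a foot flange, standing on the near side of the plate, 25 mm in diameter, 28 mm high; origin at the centre of its underside. Leave alone.
- ring_gauge: Loose steel ring gauge lying on the near side of the plate, 37 mm in diameter, 12 mm high; origin at the centre of its underside. Leave alone.
- v_block: Loose ground steel V block on the bench to the right of the plate, 50 x 44 x 36 mm; origin at the centre of its underside. Leave alone.
- micrometer: Loose micrometer lying on the bench to the right, 54 x 162 x 15 mm; origin at the centre of its underside. Leave alone.

How it is judged (in metres and radians):
On the way:
1. the flat-tipped plunger is pressed down more than 5 mm by the fingers and kept there for 1.5 s (value of joint flat_plunger above 0.005 m and contact force between the fingers and flat_station above 0.5 N), for 1.5 s.
At the end, for the whole second after the job is handed in: All three plungers are fully up (within 1.5 mm), the fingers are off the flat-tipped station, the bushing stands upright, and the bushing, ring gauge, V block and micrometer lie within 12 mm of where they were (value of joint each of flat_plunger, ball_plunger, point_plunger below 0.0015 m and contact force between the fingers and flat_station below 0.1 N and distance of each of bushing, ring_gauge, v_block, micrometer from where it was at the start of the episode below 0.012 m and angle between bushing's own z axis and vertical below 0.2 rad); the robot touches nothing.
It fails at once if the ball-tipped or the pointed station is touched or its plunger pressed (contact force between any of the fingers, the arm and ball_station above 0.5 N or value of joint any of ball_plunger, point_plunger above 0.0015 m or contact force between any of the fingers, the arm and point_station above 0.5 N).
It fails at once if the flat-tipped station is pressed with more than 20 N (contact force between any of the fingers, the arm and flat_station above 20 N).
It fails at once if the flat tip is gripped or pushed from the side (fingertips beside it, reaching well below its top) (contact force between the fingers and flat_station above 1 N and z of the grasp point in the frame of flat_top below 0 m).
It fails at once if the bushing, ring gauge, V block or micrometer is shifted or lifted by more than 12 mm (not (distance of each of bushing, ring_gauge, v_block, micrometer from where it was at the start of the episode below 0.012 m)).
It also fails if it takes over 32 s, if anything falls off the work surface, if the arm or the gripper's body presses on something with over 40 N, if the wrist force passes 120 N, or if a joint passes its speed limit or range.

## Working session

There is one attempt and no reset: what is moved stays moved. The work goes in short steps, Python scripts to look and compute and a shell command to move; the robot and the scene stay as the last step left them, time stands still between calls to the robot, and variables do not carry over. Pictures are saved under pics/ and viewed, at most 10 in all, crops included, and the job is handed in when it is done.

```bash
mkdir -p pics
cat > h.py <<'E'
from cell import env, cam
import cv2, numpy as np
from scipy.spatial.transform import Rotation as R
def rot(a):
    a=np.array(a); return a if a.shape==(3,3) else R.from_euler('xyz',a).as_matrix()
def cloud(n,d,i):
    f=d.shape[0]/2/np.tan(np.radians(i['vertical_fov'])/2)
    v,u=np.mgrid[:d.shape[0],:d.shape[1]]
    p=np.dstack([(u-i['cx'])/f*d,(v-i['cy'])/f*d,d])
    return p@rot(i['attitude']).T+np.array(i['origin'])
E
python3 - <<'E'
from h import *
for n in('top','side'):
    i=cam.camera_info(n);print(n,i)
    im,d=cam.read_camera(n);cv2.imwrite(f'pics/{n}.png',im[:,:,::-1]);np.savez(f'{n}.npz',im=im,d=d)
    np.save(f'{n}_c.npy',cloud(n,d,i))
print(env.state())
E
```

```text
top {'vertical_fov': 48.97752790430196, 'cx': 258.07310033933885, 'cy': 195.24769493334128, 'origin': array([ 318.28272156,   -5.00245099, 1242.18971368]), 'attitude': array([-2.96127763,  0.00996742, -1.59064894])}
side {'vertical_fov': 42.1969046110311, 'cx': 254.27695603301973, 'cy': 190.24134535421163, 'origin': array([410.00258605, 961.32896167, 883.13722633]), 'attitude': array([-2.26920156,  0.02181544, -3.04473681])}
{'t': 0.1, 'joints': array([ 1.13339365e+00,  4.91438291e-01,  1.55935043e+00, -4.72481181e-06,
        1.09170008e+00, -1.05601797e-01]), 'qvel': array([ 0.00121678, -0.0010309 , -0.00191496,  0.00106293,  0.00083109,
        0.00052154]), 'tau': array([ 2.44668408e-03, -6.13624549e+01, -2.58604306e+01,  6.94033178e-02,
        4.71146323e-02, -7.51964149e-05]), 'eef_pos': array([203.48810161, 590.73793461, 214.17119191]), 'tcp_rot': array([-3.14070106e+00, -9.02914536e-05,  2.80979392e+00]), 'ft_force': array([ 0.01076967, -0.28263235, -0.1461756 ]), 'moment': array([ 0.03729626, -0.01130957, -0.01407707]), 'grip_force': 0.0, 'opening': 1.0040006183308048}
```

```bash
ls
```

```text
(no output)
```

View pics/top.png

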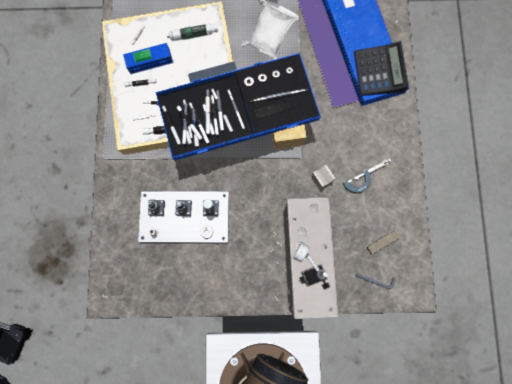

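View pics/side.png

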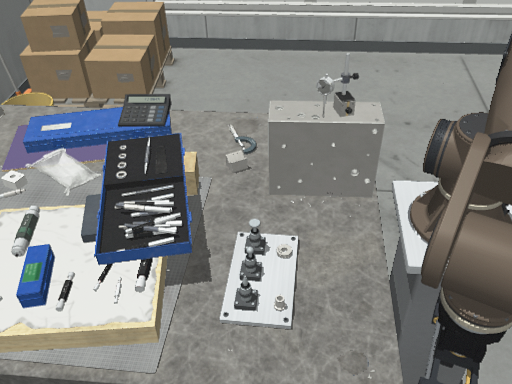

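The top view shows the plate with three stations at about (156,207), (183,207) and (211,207). The bright wide disc is the rightmost, at (211,204), and the side view agrees with a disc at (254,224). A tall grey block stands to the right of the plate, at (312,255) in the top view.

Run:
```python
from h import *
for n,(u0,u1,v0,v1) in dict(top=(145,225,195,220),side=(225,275,212,315)).items():
    c=np.load(f'{n}_c.npy')[v0:v1,u0:u1].reshape(-1,3)
    for lo in (85,):
        m=c[(c[:,2]>lo)&(c[:,2]<112)]
        print(n,len(m)); 
        m=m[m[:,1].argsort()]
        for g in np.split(m,np.where(np.diff(m[:,1])>25)[0]+1): print(len(g),g.mean(0).round(1),g.min(0).round(1),g.max(0).round(1))
    a=np.load(f'{n}_c.npy').reshape(-1,3); b=a[(abs(a[:,2]-14)<5)&(a[:,0]>300)&(a[:,0]<650)&(a[:,1]>100)&(a[:,1]<450)]
    if len(b): print('plate',cv2.minAreaRect(b[:,:2].astype(np.float32)),b[:,2].mean())
c=np.load('top_c.npy')
k=c[200:310,285:340].reshape(-1,3);k=k[k[:,2]>60];print('block',k.min(0),k.max(0))
k=c[60:155,155:315].reshape(-1,3);k=k[k[:,2]>30];print('case',k.min(0),k.max(0))
i=np.load('top.npz')['im'][180:250,130:240];s=np.load('side.npz')['im'][205:330,210:310]
i=cv2.resize(i[:,:,::-1],None,fx=4,fy=4,interpolation=2);s=cv2.resize(s[:,:,::-1],None,fx=3,fy=3,interpolation=2)
o=np.zeros((375,740,3),np.uint8);o[:280,:440]=i;o[:,440:]=s;cv2.imwrite('pics/z.png',o)
```

```text
top 103
68 [506.  141.4  97.6] [494.2 129.4  92.7] [517.1 153.9 101.8]
25 [508.2 220.7  94. ] [502.3 214.3  87. ] [513.9 227.4  99.2]
10 [509.7 300.7  90.1] [505.1 297.2  85.3] [513.  306.6  95.7]
plate ((464.9834899902344, 257.48004150390625), (313.1332702636719, 189.4239959716797), 89.66279602050781) 14.062310930622704
side 149
85 [506.9 145.9  96.4] [495.4 132.1  89.8] [518.9 158.6 100.2]
42 [508.4 226.8  92.9] [501.7 218.4  85. ] [515.1 232.4  97.2]
22 [511.  306.   90.3] [506.4 302.9  85. ] [514.4 311.6  97.7]
plate ((484.035888671875, 227.94944763183594), (258.47540283203125, 150.35369873046875), 88.49482727050781) 13.909636022975215
block [ 220.02312015 -176.32144228   60.1213936 ] [ 489.54358209   -5.00245099 1242.18971368]
case [ 318.28272156 -162.2897431    30.26459264] [ 957.36762984  306.80608342 1242.18971368]
```

View pics/z.png

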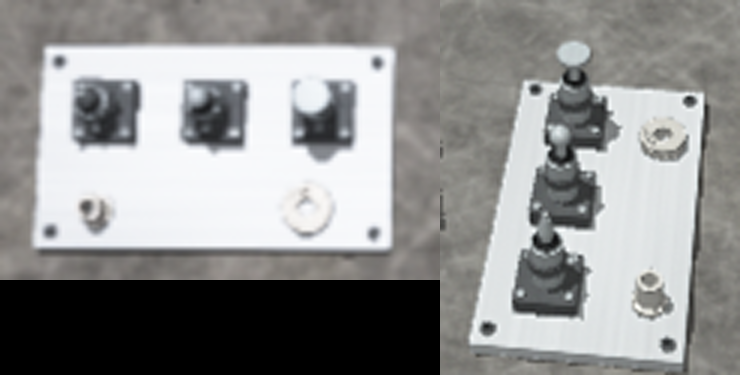

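Confirmed: the disc station is the one at y ≈ 144, the ball is in the middle and the cone at y ≈ 303. Next I check the block's clearance and work out the shift in tool axes.

Run:
```python
from h import *
c=np.load('top_c.npy')
k=c[195:318,285:340].reshape(-1,3);k=k[(k[:,2]>60)&(k[:,2]<600)];print('block',k.min(0),k.max(0),np.percentile(k,[5,50,95],axis=0).round())
s=env.state();T=rot(s['tcp_rot'])
print(s['eef_pos'],(T.T@(np.array([506.5,143.5,214])-s['eef_pos'])).round(1));print(T.round(3))
```

```text
block [ 213.44175263 -176.32144228   60.1213936 ] [492.89878443 -69.54248043 387.51370045] [[ 227. -168.  173.]
 [ 347. -117.  236.]
 [ 477.  -73.  330.]]
[203.48810161 590.73793461 214.17119191] [-4.322e+02 -3.241e+02  4.000e-01]
[[-0.945  0.326 -0.   ]
 [ 0.326  0.945 -0.001]
 [ 0.    -0.001 -1.   ]]
```

Units first: shifts go in shares of 250 mm and turns go in shares of 45 degrees. So -108 mm / 250 = -0.432, -92 mm / 250 = -0.368.

```bash
python3 steer.py '[[-0.08,-0.06,0,0,0.8],[-0.176,-0.132,0,0,0.5],[-0.272,-0.204,0,0,0.2],[-0.368,-0.276,0,0,0],[-0.432,-0.324,0,0,0]]'; python3 steer.py '[[-0.08,-0.06,0,0,0],[-0.176,-0.132,0,0,0],[-0.272,-0.204,0,0,0],[-0.368,-0.276,0,0,0],[-0.432,-0.324,0,0,0]]';python3 steer.py '[[-0.08,-0.06,0,0,0],[-0.176,-0.132,0,0,0],[-0.272,-0.204,0,0,0],[-0.368,-0.276,0,0,0],[-0.432,-0.324,0,0,0]]';python3 steer.py '[[-0.08,-0.06,0,0,0],[-0.176,-0.132,0,0,0],[-0.272,-0.204,0,0,0],[-0.368,-0.276,0,0,0],[-0.432,-0.324,0,0,0]]'; python3 steer.py '[[0,0,0,0,0],[0,0,0,0,0],[0,0,0,0,0]]'
```

```text
t: 0.52
eef_pos: [280.1, 477.2, 214.4]
tcp_rot: [-3.141, -0.0, 2.809]
ft_force: [-0.4, 0.3, -0.9]
opening: 0.708
grip_force: 0.0
t: 0.93
eef_pos: [355.9, 365.5, 214.5]
tcp_rot: [-3.141, -0.0, 2.809]
ft_force: [0.4, 0.9, -0.5]
opening: 0.357
grip_force: 0.0
t: 1.35
eef_pos: [431.7, 253.7, 214.5]
tcp_rot: [-3.141, -0.0, 2.809]
ft_force: [0.2, 0.9, -0.3]
opening: 0.023
grip_force: 0.0
t: 1.77
eef_pos: [507.5, 141.9, 214.4]
tcp_rot: [-3.141, -0.0, 2.809]
ft_force: [0.2, 0.3, -0.4]
opening: 0.005
grip_force: 0.0
t: 2.02
eef_pos: [505.9, 144.3, 214.4]
tcp_rot: [-3.141, -0.001, 2.81]
ft_force: [-0.6, 0.3, -0.1]
opening: 0.007
grip_force: 0.0
```

Run:
```python
from h import *
i=cam.camera_info('wrist');im,d=cam.read_camera('wrist')
f=192/np.tan(np.radians(i['vertical_fov'])/2);v,u=np.mgrid[:384,:512]
x=u-i['cx'];y=v-i['cy'];r=np.hypot(x,y)+1e-9;t=r/f
p=np.dstack([np.tan(t)*x/r*d,np.tan(t)*y/r*d,d])@rot(i['attitude']).T+i['origin']
m=(abs(p[:,:,2]-97)<9)&(abs(p[:,:,0]-506)<35)&(abs(p[:,:,1]-144)<35)&(t<1.4)&(d>0)
g=p[m];print(m.sum(),g.mean(0),g.min(0),g.max(0),np.median(g[:,2]))
print('px',np.argwhere(m).mean(0))
cv2.imwrite('pics/w.png',im[:,:,::-1])
print(cv2.minEnclosingCircle(g[:,:2].astype(np.float32)))
```

```text
475 [506.09503446 144.48185109  95.51685652] [494.53477187 131.74410057  90.04994483] [518.84694908 157.13478139  97.54354186] 95.55783400196066
px [184.49684211 258.17052632]
((506.19573974609375, 144.39581298828125), 12.794175148010254)
```

View pics/w.png

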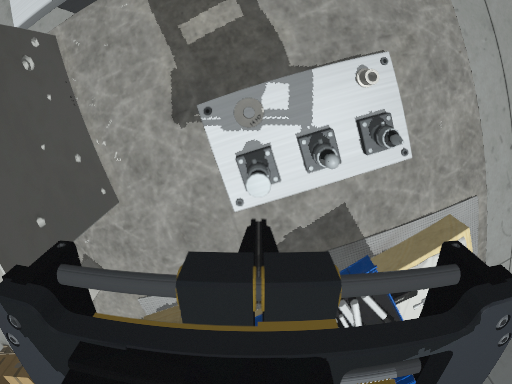

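The wrist view shows the disc at (258,184), the ball at (330,158) and the cone at (393,139). The disc centre comes out at (506.2, 144.4) with its top at about 96–97 mm, right under the TCP. Now I lower the tool.

In the tool's units: 104 mm / 250 = 0.416, 95 mm / 250 = 0.38.

```bash
python3 steer.py '[[0,0,0.1,0,0],[0,0,0.2,0,0],[0,0,0.3,0,0],[0,0,0.38,0,0],[0,0,0.416,0,0]]'; python3 steer.py '[[0,0,0.004,0,0],[0,0,0.008,0,0],[0,0,0.012,0,0],[0,0,0.016,0,0],[0,0,0.02,0,0]]'; python3 steer.py '[[0,0,0.004,0,0],[0,0,0.008,0,0],[0,0,0.012,0,0],[0,0,0.016,0,0],[0,0,0.02,0,0]]'
```

```text
t: 2.48
eef_pos: [505.0, 144.7, 108.5]
tcp_rot: [-3.14, -0.003, 2.811]
ft_force: [-0.4, 0.4, -0.7]
opening: 0.003
grip_force: 0.0
t: 2.9
eef_pos: [506.8, 144.0, 106.5]
tcp_rot: [3.141, 0.001, 2.81]
ft_force: [0.5, -0.5, 0.1]
opening: 0.006
grip_force: 0.0
t: 3.32
eef_pos: [506.5, 143.9, 100.6]
tcp_rot: [3.141, 0.0, 2.81]
ft_force: [-0.8, 0.1, -0.3]
opening: 0.005
grip_force: 0.0
```

In the tool's units: 5 mm / 250 = 0.02, 4 mm / 250 = 0.016.

```bash
python3 steer.py '[[0,0,0.004,0,0],[0,0,0.008,0,0],[0,0,0.012,0,0],[0,0,0.016,0,0],[0,0,0.02,0,0]]'; python3 steer.py '[[0,0,0.004,0,0],[0,0,0.008,0,0],[0,0,0.012,0,0],[0,0,0.016,0,0],[0,0,0.016,0,0]]'
```

```text
t: 3.73
eef_pos: [506.5, 143.9, 95.6]
tcp_rot: [3.142, 0.0, 2.81]
ft_force: [-0.9, -0.3, 1.7]
opening: 0.004
grip_force: 1.3
t: 4.15
eef_pos: [506.5, 143.9, 91.6]
tcp_rot: [3.141, 0.0, 2.81]
ft_force: [-0.7, 0.1, 4.4]
opening: 0.005
grip_force: 1.9
```

In the tool's units: 3 mm / 250 = 0.012, 2 mm / 250 = 0.008.

```bash
python3 steer.py '[[0,0,0.004,0,0],[0,0,0.008,0,0],[0,0,0.012,0,0],[0,0,0.012,0,0],[0,0,0.012,0,0]]'; for k in 1 2 3 4 5; do python3 steer.py '[[0,0,0,0,0],[0,0,0,0,0],[0,0,0,0,0],[0,0,0,0,0],[0,0,0,0,0]]' | grep -E 't:|eef|force'; done
python3 - <<'E'
from h import *
im,d=cam.read_camera('side');cv2.imwrite('pics/p.png',cv2.resize(im[190:330,190:320,::-1],None,fx=4,fy=4))
E
```

```text
t: 4.57
eef_pos: [506.5, 143.9, 88.6]
tcp_rot: [3.142, -0.0, 2.81]
ft_force: [-1.1, -0.4, 5.8]
opening: 0.004
grip_force: 2.4
t: 4.98
eef_pos: [506.5, 143.9, 88.7]
tcp_rot: [3.141, 0.0, 2.81]
ft_force: [-0.8, -1.4, 4.7]
grip_force: 2.5
t: 5.4
eef_pos: [506.5, 143.9, 88.6]
tcp_rot: [3.141, 0.0, 2.81]
ft_force: [-1.4, 0.3, 5.1]
grip_force: 2.5
t: 5.82
eef_pos: [506.5, 143.9, 88.6]
tcp_rot: [3.141, 0.0, 2.81]
ft_force: [-0.2, -0.9, 4.6]
grip_force: 2.5
t: 6.23
eef_pos: [506.5, 143.9, 88.7]
tcp_rot: [3.141, 0.0, 2.81]
ft_force: [-1.8, 0.5, 4.4]
grip_force: 2.5
t: 6.65
eef_pos: [506.5, 143.9, 88.6]
tcp_rot: [3.141, 0.0, 2.81]
ft_force: [-1.2, -0.6, 4.4]
grip_force: 2.5
```

View pics/p.png

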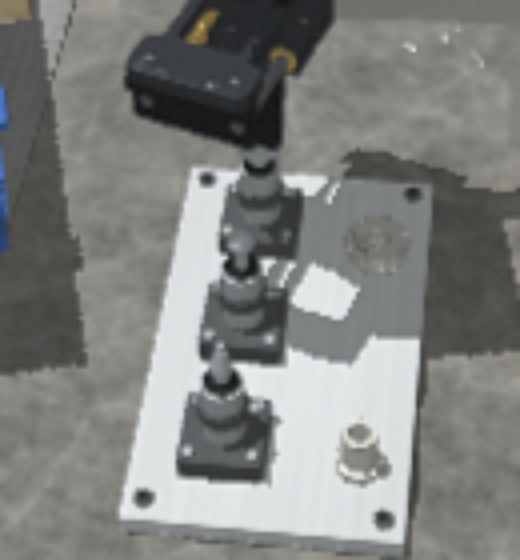

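The fingertips rest on the disc at (258,150). It has been about 8 mm down for just over 2 s, with a force of about 4.7 N that matches the spring. The neighbouring stations are clear, so I withdraw.

```bash
python3 steer.py '[[0,0,-0.008,0,0],[0,0,-0.02,0,0],[0,0,-0.032,0,0],[0,0,-0.048,0,0],[0,0,-0.072,0,0]]'; python3 steer.py '[[0,0,-0.08,0,0],[0,0,-0.18,0,0],[0,0,-0.28,0,0],[0,0,-0.38,0,0],[0,0,-0.42,0,0]]'; python3 steer.py '[[0,0,0,0,0],[0,0,0,0,0],[0,0,0,0,0],[0,0,0,0,0],[0,0,0,0,0]]'
python3 - <<'E'
from h import *
im,d=cam.read_camera('side');c=cloud('side',d,cam.camera_info('side'))[205:325,215:305].reshape(-1,3)
for y in(144,224,304):
    g=c[(abs(c[:,1]-y)<20)&(abs(c[:,0]-507)<20)&(c[:,2]<115)];print(y,np.sort(g[:,2])[-8:].round(1))
o=np.load('side.npz')['im'][205:325,215:305]
cv2.imwrite('pics/e.png',cv2.resize(np.hstack([o,im[205:325,215:305]])[:,:,::-1],None,fx=4,fy=4))
E
```

```text
t: 7.12
eef_pos: [506.1, 143.9, 106.6]
tcp_rot: [-3.141, -0.001, 2.81]
ft_force: [0.1, -0.6, 0.1]
opening: 0.004
grip_force: 0.0
t: 7.53
eef_pos: [507.2, 144.0, 214.9]
tcp_rot: [3.14, 0.003, 2.81]
ft_force: [-0.2, -0.1, 0.1]
opening: 0.003
grip_force: 0.0
t: 7.95
eef_pos: [506.1, 143.8, 210.5]
tcp_rot: [-3.141, -0.002, 2.81]
ft_force: [0.1, 0.0, -0.7]
opening: 0.006
grip_force: 0.0
144 [98.  98.1 98.2 98.2 98.2 98.3 99.  99.3]
224 [96.6 96.6 96.6 96.8 97.3 97.5 97.7 97.8]
304 [92.4 93.7 93.7 94.1 94.2 94.3 94.8 96.7]
```

View pics/e.png

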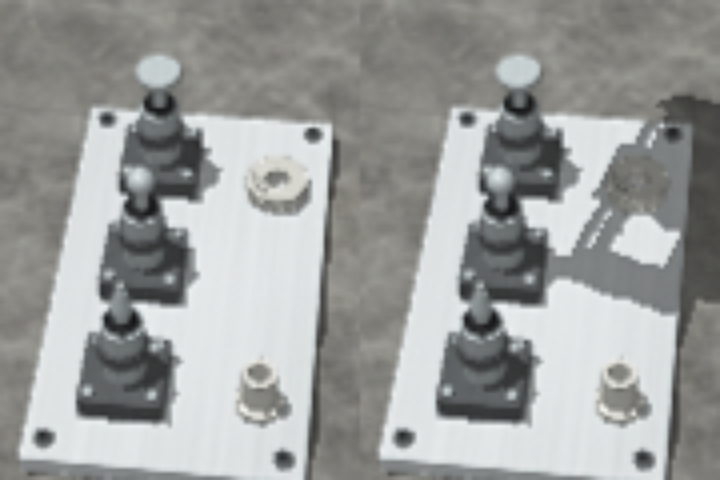

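Before and after look the same: the disc is back at (518,71) against (158,71), and the bushing and ring gauge have not moved. I hand the job in.

```bash
python3 -c "
from cell import env, cam
print(env.job_done())"
```

```text
the job is handed in; nothing more can be done
None
```

The flat-tipped plunger was pressed about 8 mm with about 5 N, held for just over 2 s, and sprang fully back up; no other part was touched, and the job is handed in (no verdict was returned).

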